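Collect the capped samples into the sample carrier

TASK

The run is finished: collect the four capped samples - two slim vials, one of them still in the heating block, and two wide jars - and set them upright in the grey sample carrier, one to a pocket, vials in the narrow pockets and jars in the wide ones. Set them down rather than dropping them in, and leave the open, uncapped vials and jar where they stand.

Things in the scene. Friction and masses are not known exactly. Their poses are not given: they have to be found in the camera images.
- vial_1: Capped sample vial: amber glass 28 mm in diameter, straight from foot to 72 mm, then neck; black screw cap 25 mm wide, 81 to 95 mm (top); 55 g. Origin: centre of underside, z up. Stands in a well of the aluminium block on the hotplate, 45 mm deep with 1 mm play all round, top 50 mm standing out: comes out only straight up. An open empty stands in the diagonal well, 82 mm away.
- vial_2: Capped sample vial: amber glass 28 mm in diameter, straight from foot to 72 mm, then neck; black screw cap 25 mm wide, 81 to 95 mm (top); 55 g. Origin: centre of underside, z up. Upright on the bench among other things.
- jar_1: Capped sample jar: amber glass 48 mm in diameter, straight from foot to 48 mm, then shoulder; black screw cap 47 mm wide, 54 to 70 mm (top); 120 g. Origin: centre of underside, z up. Upright on the bench among other things.
- jar_2: Second, identical capped sample jar: amber glass 48 mm in diameter, straight from foot to 48 mm, then shoulder; black screw cap 47 mm wide, 54 to 70 mm (top); 120 g. Origin: centre of underside, z up. Upright on the bench among other things.
- empty_vial_1: Look-alike: open, empty vial, same amber glass 28 mm in diameter as the sample vials but no cap: open neck 21 mm wide, top at 91 mm. Origin: centre of underside, z up. In a well of the aluminium block; stays there.
- empty_vial_2: Look-alike: open, empty vial, same amber glass 28 mm in diameter as the sample vials but no cap: open neck 21 mm wide, top at 91 mm. Origin: centre of underside, z up. On the bench among other things; stays there.
- empty_jar: Look-alike: open, empty jar, same amber glass 48 mm in diameter as the sample jars but no cap: open mouth 42 mm wide, top at 66 mm. Origin: centre of underside, z up. On the bench; stays there.
- caddy: Sample carrier, grey tray fixed to the bench at any yaw: 130 (x) by 154 mm (y), end lips to y = +-87, rim and 4 mm dividers 38 mm high, pocket floor at 5 mm. Origin: centre of underside. Two wide pockets for jars, 68 (x) by 71 mm, centres x = -27, y = -37.5 and +37.5; three narrow for vials, 50 (x) by 46 mm, centres x = +36, y = -50, 0, +50.
- hotplate: Blue stirring hotplate, fixed: base x -170 to +85, y +-83 mm, 72 high, knobs out to x = -185 on the panel toward the robot; white plate 158 x 158, top at 90 mm; on it an aluminium block 116 x 116, top at 145 mm, with four wells 30 mm wide, 45 deep at x = +-29, y = +-29 mm. Origin: on the bench under the block's centre.

How it is judged:
At the end, for the whole second after the job is handed in: Both capped vials in narrow pockets, both capped jars in wide pockets: foot within 7 mm of the pocket floor, under 0.12 rad from upright, released, at rest (under 20 mm/s); the three open empties upright and within 20 mm of where they started (x of vial_1 in the frame of caddy between 0.018 and 0.054 m and y of vial_1 in the frame of caddy between -0.075 and 0.075 m and z of vial_1 in the frame of caddy between 0 and 0.012 m and angle between each of vial_1, vial_2, jar_1, jar_2, empty_vial_1, empty_vial_2, empty_jar's own z axis and vertical below 0.12 rad and linear speed of each of vial_1, vial_2, jar_1, jar_2 below 0.02 m/s and x of vial_2 in the frame of caddy between 0.018 and 0.054 m and y of vial_2 in the frame of caddy between -0.075 and 0.075 m and z of vial_2 in the frame of caddy between 0 and 0.012 m and x of jar_1 in the frame of caddy between -0.045 and -0.008 m and y of jar_1 in the frame of caddy between -0.075 and 0.075 m and z of jar_1 in the frame of caddy between 0 and 0.012 m and x of jar_2 in the frame of caddy between -0.045 and -0.008 m and y of jar_2 in the frame of caddy between -0.075 and 0.075 m and z of jar_2 in the frame of caddy between 0 and 0.012 m and distance of each of empty_vial_1, empty_vial_2, empty_jar from where it was at the start of the episode below 0.02 m); the robot touches nothing.
It fails at once if an open empty is moved more than 20 mm from where it stood, or tipped over (distance of any of empty_vial_1, empty_vial_2, empty_jar from where it was at the start of the episode above 0.02 m or angle between any of empty_vial_1, empty_vial_2, empty_jar's own z axis and vertical above 0.35 rad).
It fails at once if a capped vial or jar falls into the carrier (faster than 0.6 m/s at the carrier's pockets, a drop of about 20 mm) ((x of vial_1 in the frame of caddy between -0.065 and 0.065 m and y of vial_1 in the frame of caddy between -0.077 and 0.077 m and z of vial_1 in the frame of caddy below 0.045 m and linear speed of vial_1 above 0.6 m/s) or (x of vial_2 in the frame of caddy between -0.065 and 0.065 m and y of vial_2 in the frame of caddy between -0.077 and 0.077 m and z of vial_2 in the frame of caddy below 0.045 m and linear speed of vial_2 above 0.6 m/s) or (x of jar_1 in the frame of caddy between -0.065 and 0.065 m and y of jar_1 in the frame of caddy between -0.077 and 0.077 m and z of jar_1 in the frame of caddy below 0.045 m and linear speed of jar_1 above 0.6 m/s) or (x of jar_2 in the frame of caddy between -0.065 and 0.065 m and y of jar_2 in the frame of caddy between -0.077 and 0.077 m and z of jar_2 in the frame of caddy below 0.045 m and linear speed of jar_2 above 0.6 m/s)).
It also fails if it takes over 136 s, if anything falls off the work surface, if the arm or the gripper's body presses on something with over 40 N, if the wrist force passes 120 N, or if a joint passes its speed limit or range.

ROBOT

A 7-joint arm with a two-finger parallel gripper is mounted at the origin on the work surface. World frame = base frame: x ahead of the robot, y to its left, z up, the work surface at z = 0. Lengths are in m, angles in rad, forces in N, time in s.
With the tool pointing down it reaches from about 0.425 to 0.825 m from the base axis. Payload 3.6 kg.
Tool frame: the origin (TCP) lies midway between the tips of the shut fingers; the grasp point (between the pads) lies 19 mm behind it; z points along the fingers, y is the line along which they close (so a half turn about z gives the same grasp; the last joint's range is limited). The gripper opens to 85 mm and grips with 20 to 120 N. Pads are 22 mm wide; open, the fingers measure 114 mm over their backs; the gripper's body (76 mm by 85 mm) begins 54 mm behind the grasp point. The pads swing forward as they close: fully open they stand 13 mm farther back than shut.
Start: joints at [-1.361, 0.615, -0.013, 1.423, 0.008, 1.103, -0.04], TCP at [0.152, 0.632, 0.231] pointing down, gripper open.
Joint ranges: [-3.12, 3.12], [-0.3, 2.06], [-1.34, 1.32], [0.26, 2.42], [-1.36, 4.5], [0.01, 1.98], [-2.84, 2.84]. Speed limits (rad/s): [2.79, 2.79, 3.14, 3.14, 3.14, 3.14, 3.14].

INTERFACE

Orientations are given as a unit quaternion [x, y, z, w].
In Python, from plant import robot gives the robot as it stands. The module is installed in compiled form; this text tells all that it offers.
- The arm moves only by the shell command python3 -m crank 'ROWS' [OPENING] [FORCE]. ROWS is JSON, one flat list of numbers, 6 for each row, row after row: the shift along the world's x, y, z in units of 0.5 m (1.0 is 0.5 m), then the turn, a rotation vector about the world's x, y, z in units of 45 degrees (1.0 is 45 degrees). A call has 1 to 8 rows; each row is the pose to reach, as a shift and turn from the pose commanded when the call began; what a row does not reach only later rows make up. A row lasts 1/8 s, in which the tool goes at most 62.5 mm and 10.7 degrees, less where a joint would pass 70% of its speed; a pose out of reach is approached as far as the arm can. A call with a number of a shift or a turn outside -1 to 1 is refused whole. A call with a gripper value outside its range is refused whole. OPENING is the opening, from -1 (shut) to 1 (fully open), set as the call begins (- or left out, the last holds). The fingers move at their own pace and stop on an object; FORCE is the grip in N (left out, the last holds). Time passes only in rows, so rows that repeat a pose let the fingers close. It gives the time, the measured TCP pose, the force, the opening and the grip force at its end, in the units of the state.
- robot.get_obs(): the state, without advancing time (a new reading comes with each control period).
- robot.capture(name): name is "side" or "top" or "wrist"; returns the picture (480x640x3 uint8, blue, green, red); there is no depth.
- robot.camera_params(name): a dict with "fx", "fy", "cx", "cy" (pixels), "xyz" and "rotation" of the camera in the world; the wrist camera has in their place "mount" (4x4, takes a point from camera to tool coordinates, whose origin is the TCP and whose axes are the flange's). Camera axes: x right, y up, looking along -z (the intrinsics and any distortion apply to the point x, -y, -z); pixel columns grow to the right and rows downward; lengths in m; the calibration is good to about 2 mm. A picture is of the moment at which its call begins: read the wrist's pose just before it. camera_params takes no time and is no camera call.
- robot.job_done(): hands the job in; it is judged then, once.
Trained networks look in the newest picture that a camera, given by its name, has taken for a name from the list of things; names that differ only in an ending like _2 or _b are one class to them, and where a whole thing is asked for, a point or a joint stands for the part that bears it (a point fixed in the world has none). Each returns a list of dicts, best first, with "score" (0 to 1); they miss things now and then, are a little off and sometimes report something else, mostly with a low value. They report only what shows in the picture. A call takes as long as a camera call.
- robot.find_in(camera, name): "at" ([x, y, z] in m, in world coordinates, good to about 4 mm: the middle of the surface that is visible of it).
- robot.silhouettes(camera, name): "mask" (480x640 bool, what is visible of it).
The state is a dict: "clock": time; "q": joint angles; "qvel": joint speeds; "joint_torque": joint torques, N m; "eef_pos": TCP position; "tool_rot": TCP orientation; "ft_force": force on the tool from outside, world axes, zero at the start; "moment": the same for the moment, N m; "width": finger opening in m; "grasp_force": force on a finger pad.
Only numpy, scipy, OpenCV 4.12 (cv2) and the standard library are available. Lean on these libraries where they do the work, as an engineer would, in place of code of your own. Each camera call takes 0.05 s, during which the arm holds its last target. There are 200 camera calls.

## Working session

There is one attempt and no reset: what is moved stays moved. The work goes in short steps, Python scripts to look and compute and a shell command to move; the robot and the scene stay as the last step left them, time stands still between calls to the robot, and variables do not carry over. Pictures are saved under pics/ and viewed, at most 14 in all, crops included, and the job is handed in when it is done.

```bash
mkdir -p pics; python3 - <<'E'
from plant import robot
import cv2,numpy as np
o=robot.get_obs()
for k in("clock","eef_pos","tool_rot","width","ft_force"):print(k,o[k])
for c in("top","side","wrist"):
    cv2.imwrite(f"pics/{c}0.png",robot.capture(c)); print(c,robot.camera_params(c))
for c in("top","side"):
  for n in("vial_1","jar_1","empty_vial_1","empty_jar","caddy","hotplate"):
    print(c,n,[(np.round(d["at"],3).tolist(),round(d["score"],2)) for d in robot.find_in(c,n)])
E
```

```text
clock 0.0
eef_pos [0.15167465 0.63125596 0.23012703]
tool_rot [ 1.17595616e-01  9.93060724e-01 -1.28593750e-03 -1.27590291e-04]
width 0.08584441082839166
ft_force [-0.69953587 -0.17718628 -0.8041652 ]
top {'fx': 524.2870830407335, 'fy': 524.2870830407335, 'cx': 320.2744231664791, 'cy': 238.8290298831425, 'xyz': array([ 0.4888161 , -0.02259837,  1.02126641]), 'rotation': array([ 0.02661551, -0.02229916, -0.70620431,  0.70715616])}
side {'fx': 494.0182261988893, 'fy': 494.0182261988893, 'cx': 322.9329775934123, 'cy': 250.26755037053462, 'xyz': array([0.26146438, 0.83906213, 0.60864162]), 'rotation': array([-0.08412699,  0.48339298,  0.85916653, -0.14521275])}
wrist {'fx': 401.3380798629476, 'fy': 401.3380798629476, 'cx': 319.8844848781051, 'cy': 237.5591625069104, 'mount': array([[-1.39905191e-03,  9.52762519e-01,  3.03713065e-01,
         7.86656306e-02],
       [ 9.99998866e-01,  1.50232773e-03, -1.06387336e-04,
        -8.74302233e-04],
       [-5.57638424e-04,  3.03712571e-01, -9.52763540e-01,
        -1.42873347e-01],
       [ 0.00000000e+00,  0.00000000e+00,  0.00000000e+00,
         1.00000000e+00]])}
top vial_1 [([0.433, 0.303, 0.193], 0.86), ([0.445, 0.106, 0.093], 0.68)]
top jar_1 [([0.658, 0.008, 0.071], 0.74)]
top empty_vial_1 [([0.5, 0.349, 0.178], 0.78)]
top empty_jar [([0.545, 0.069, 0.023], 0.65)]
top caddy [([0.512, -0.303, 0.005], 0.88)]
top hotplate [([0.419, 0.318, 0.09], 0.82)]
side vial_1 [([0.438, 0.126, 0.055], 0.95), ([0.432, 0.319, 0.176], 0.94)]
side jar_1 [([0.654, 0.021, 0.046], 0.97), ([0.438, 0.01, 0.051], 0.59)]
side empty_vial_1 [([0.438, -0.095, 0.056], 0.78), ([0.496, 0.365, 0.17], 0.57)]
side empty_jar [([0.543, 0.083, 0.044], 0.58)]
side caddy [([0.499, -0.29, 0.03], 0.81)]
side hotplate [([0.409, 0.388, 0.071], 0.56)]
```

View pics/top0.png

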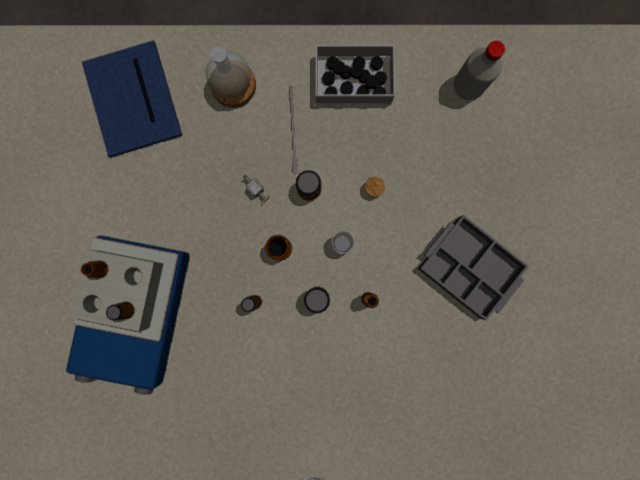

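View pics/side0.png

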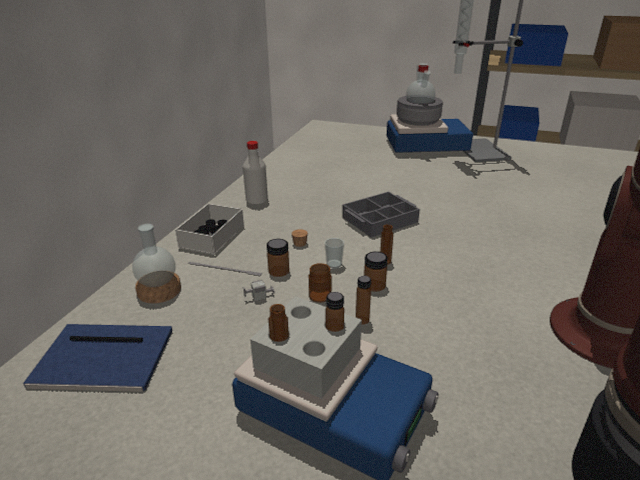

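```bash
cat >h.py <<'E'
import numpy as np,cv2
from scipy.spatial.transform import Rotation as R
from plant import robot
def cam(c,obs=None):
    p=robot.camera_params(c)
    if c=="wrist":
        T=np.eye(4);T[:3,:3]=R.from_quat(obs["tool_rot"]).as_matrix();T[:3,3]=obs["eef_pos"]
        M=T@p["mount"];Rm,t=M[:3,:3],M[:3,3]
    else: Rm,t=R.from_quat(p["rotation"]).as_matrix(),np.array(p["xyz"])
    return p,Rm,t,np.array(p.get("distortion",p.get("dist",[0,0,0,0,0])),float)
def proj(C,X):
    p,Rm,t,_=C;q=(np.atleast_2d(X)-t)@Rm
    return np.c_[p["cx"]+p["fx"]*q[:,0]/-q[:,2],p["cy"]-p["fy"]*q[:,1]/-q[:,2]]
def ray(C,uv):
    p,Rm,t,_=C;d=Rm@np.array([(uv[0]-p["cx"])/p["fx"],-(uv[1]-p["cy"])/p["fy"],-1]);return t,d
def onz(C,uv,z):
    t,d=ray(C,uv);return t+d*(z-t[2])/d[2]
def tri(obs):
    A=np.zeros((3,3));b=np.zeros(3)
    for C,uv in obs:
        t,d=ray(C,uv);d=d/np.linalg.norm(d);P=np.eye(3)-np.outer(d,d);A+=P;b+=P@t
    x=np.linalg.solve(A,b);return x,[np.linalg.norm((proj(C,x)-uv)) for C,uv in obs]
E
python3 - <<'E'
from h import *
im=cv2.imread("pics/top0.png")
a=cv2.resize(im[205:330,410:535],(600,600),interpolation=cv2.INTER_CUBIC)
cv2.imwrite("pics/ctop.png",cv2.convertScaleAbs(a,alpha=2.0))
im=cv2.imread("pics/side0.png")
a=cv2.resize(im[180:250,330:430],(800,560),interpolation=cv2.INTER_CUBIC)
cv2.imwrite("pics/cside.png",cv2.convertScaleAbs(a,alpha=1.6))
from scipy.optimize import minimize
S={c:cam(c) for c in("top","side")}
th=np.linspace(0,2*np.pi,40);circ=np.c_[np.cos(th),np.sin(th)]
def model(C,x,secs):
    P=np.vstack([proj(C,np.c_[x[:2]+r*circ,np.full(40,x[2]+z)]) for r,z in secs])
    h=cv2.convexHull(P.astype(np.float32));m=np.zeros((480*4,640*4),np.uint8)
    cv2.fillPoly(m,[np.int32((h+.5)*4)],255);return cv2.resize(m,(640,480),interpolation=cv2.INTER_AREA)/255
vial=[(.014,0),(.014,.072),(.0125,.095)];jar=[(.024,0),(.024,.048),(.0235,.07)]
M={(c,k):[d["mask"] for d in robot.silhouettes(c,k+"_1")] for c in S for k in("vial","jar")}
for k,s,x0 in(("vial",[(.014,.045)]+vial[1:],[.433,.303,.1]),("vial",vial,[.438,.112,0]),("jar",jar,[.655,.008,0]),("jar",jar,[.438,0,0])):
    x0=np.array(x0);use=[]
    for c in S:
        uv=proj(S[c],x0+[0,0,.07])[0]
        if not M[c,k]:continue
        best=max(M[c,k],key=lambda m:(m*model(S[c],x0,s)).sum())
        ov=(best*model(S[c],x0,s)).sum()/model(S[c],x0,s).sum();print(c,"ov",round(ov,2),best.sum())
        if ov>.3:use.append((c,best))
    f=lambda x:sum(abs(model(S[c],x,s)-m).sum()/m.sum() for c,m in use)
    r=minimize(f,x0,method="Nelder-Mead",options=dict(initial_simplex=x0+np.vstack([np.zeros(3),.012*np.eye(3)]),xatol=2e-4))
    print(k,np.round(r.x,4),round(r.fun,3),[c for c,_ in use])
E
```

```text
top ov 0.91 455
side ov 0.87 680
vial [0.4317 0.3076 0.099 ] 0.206 ['top', 'side']
top ov 0.94 284
side ov 0.87 648
vial [ 0.4391  0.111  -0.0006] 0.209 ['top', 'side']
top ov 0.87 638
side ov 0.83 741
jar [ 0.6608  0.0055 -0.0034] 0.157 ['top', 'side']
top ov 0.71 561
side ov 0.73 769
jar [ 4.455e-01 -8.900e-03  3.000e-04] 0.237 ['top', 'side']
```

View pics/ctop.png

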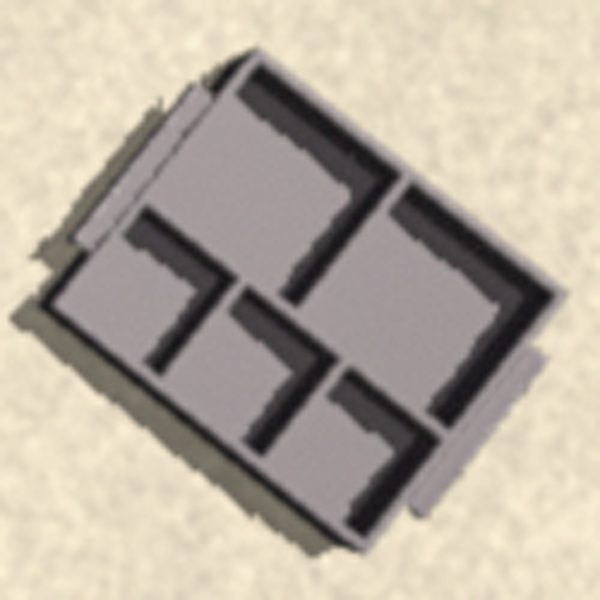

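View pics/cside.png

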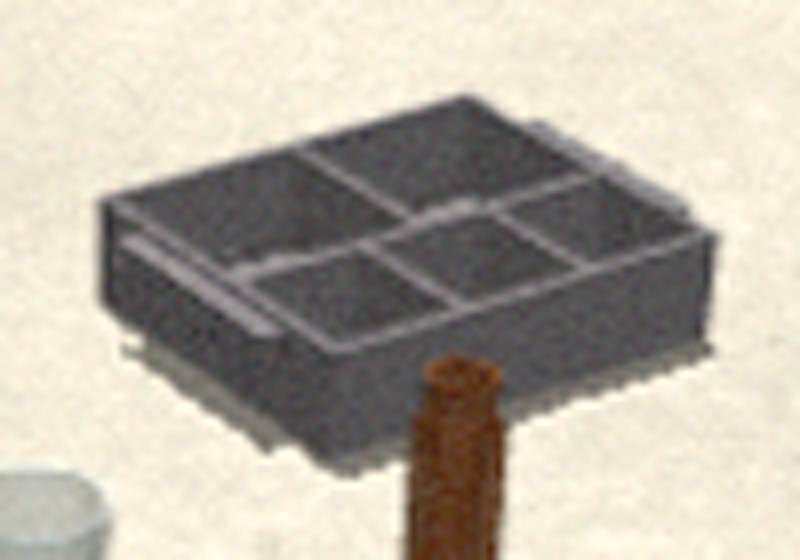

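```bash
cat >>h.py <<'E'
E
python3 - <<'E'
from h import *
S={c:cam(c) for c in("top","side")}
T=np.array([[257,50],[567,293],[362,550],[43,303]])/4.8+[410,205]-.4
D=np.array([[100,200],[470,97],[715,232],[335,350]])/8+[330,180]-.44
X=[]
for a,b in zip(T,D):
    x,e=tri([(S["top"],a),(S["side"],b)]);X.append(x);print(np.round(x,4),np.round(e,2),np.round(onz(S["top"],a,.038),4))
for X in (np.array(X),np.array([onz(S["top"],a,.038) for a in T])):
    # corner local: top-img=wide end, right=wide end, bottom, left narrow
    for s in(1,-1):
        L=np.array([[-.065,s*.077,0],[-.065,-s*.077,0],[.065,-s*.077,0],[.065,s*.077,0]])
        r,rs=R.align_vectors(X-X.mean(0),L);print(s,X.mean(0),rs,r.as_euler("zyx",degrees=True))
o=robot.get_obs();print(R.from_quat(o["tool_rot"]).as_matrix())
E
```

```text
[ 0.6035 -0.2854  0.037 ] [0.67 0.48] [ 0.6022 -0.2855  0.038 ]
[ 0.5076 -0.4047  0.0367] [0.22 0.15] [ 0.5072 -0.4043  0.038 ]
[ 0.4084 -0.3221  0.0394] [0.28 0.2 ] [ 0.4077 -0.3227  0.038 ]
[ 0.5031 -0.1997  0.0418] [0.1  0.08] [ 0.503  -0.2005  0.038 ]
1 [ 0.50565035 -0.30299761  0.03871583] 0.003828209401642351 [-140.94217661   -0.98443205 -178.58869756]
-1 [ 0.50565035 -0.30299761  0.03871583] 0.003828209401642351 [140.94217661   0.98443205   1.41130244]
1 [ 0.50502309 -0.30323099  0.038     ] 0.003438671153606446 [-141.00276775    0.          180.        ]
-1 [ 0.50502309 -0.30323099  0.038     ] 0.003438671153606446 [141.00276775   0.          -0.        ]
[[-9.72331747e-01  2.33604303e-01 -5.68367058e-05]
 [ 2.33604304e-01  9.72331748e-01 -1.23562324e-05]
 [ 5.23776645e-05 -2.52916562e-05 -9.99999998e-01]]
```

```bash
cat >look.py <<'E'
import sys
from h import *
# usage: look.py tag  -> wrist picture + masks/ finds for classes
o=robot.get_obs();im=robot.capture("wrist");C=cam("wrist",o)
cv2.imwrite(f"pics/w{sys.argv[1]}.png",im)
print(o["clock"],np.round(o["eef_pos"],4))
for n in sys.argv[2:]:
    print(n,[(np.round(d["at"],4).tolist(),round(d["score"],2)) for d in robot.find_in("wrist",n)])
E
python3 -m crank '[0.08,-0.092,0.02,0,0,-0.19, 0.16,-0.185,0.06,0,0,-0.38, 0.24,-0.277,0.1,0,0,-0.567, 0.32,-0.37,0.14,0,0,-0.567, 0.4,-0.462,0.14,0,0,-0.567, 0.48,-0.555,0.14,0,0,-0.567, 0.56,-0.647,0.14,0,0,-0.567, 0.56,-0.647,0.14,0,0,-0.567]' 0.2
python3 -m crank '[0,0,0,0,0,0, 0,0,0,0,0,0, 0,0,0,0,0,0]'; python3 look.py 1 vial_1 empty_vial_1
```

```text
clock: 1.95
eef_pos: [0.4363, 0.3022, 0.3018]
tool_rot: [0.34, 0.94, -0.001, 0.002]
ft_force: [-1.0, -0.2, -0.1]
width: 0.0514
grasp_force: 0.0
clock: 2.33
eef_pos: [0.4308, 0.3099, 0.3012]
tool_rot: [0.333, 0.943, 0.0, -0.0]
ft_force: [-0.1, 0.2, 0.1]
width: 0.0514
grasp_force: 0.0
2.325 [0.4308 0.3099 0.3012]
vial_1 [([0.426, 0.309, 0.1916], 0.73), ([0.4369, 0.1211, 0.0687], 0.67)]
empty_vial_1 [([0.4295, -0.0962, 0.0363], 0.97), ([0.4927, 0.3523, 0.1818], 0.56), ([0.64, 0.0199, 0.0027], 0.34)]
```

View pics/w1.png

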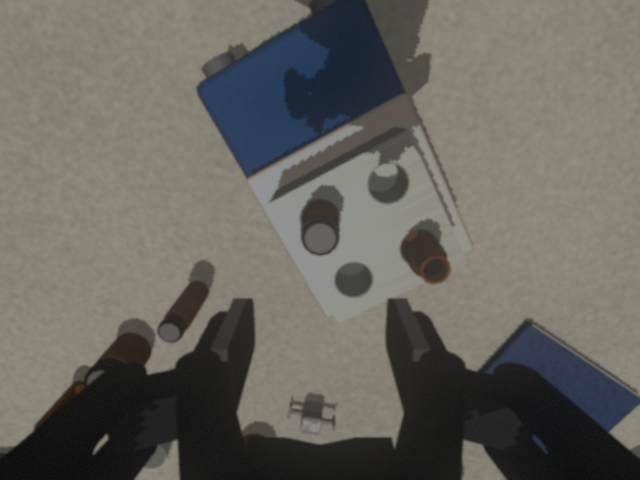

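```bash
python3 - <<'E'
from h import *
o=robot.get_obs();W=cam("wrist",o);im=cv2.imread("pics/w1.png");Tp=cam("top")
print("vial1",onz(W,(319.8,237.5),.195),"v2",onz(W,(171,331),.095))
for n,X in(("v1",(.4317,.3076,.195)),("v2",(.4391,.111,.095))):print(n,proj(W,X),proj(Tp,X))
t=cv2.imread("pics/top0.png")
# cap tops in top view: two-view triangulation with the wrist
for X in((.4317,.3076,.195),(.4391,.111,.095),(.6608,.0055,.07),(.4455,-.0089,.07)):
    u,v=proj(Tp,X)[0].astype(int);g=t[v-16:v+17,u-16:u+17].astype(int)
    sat=g.max(2)-g.min(2);val=g.max(2);m=((sat<14)&(val>45)&(val<110)).astype(np.uint8)
    n,l,s,c=cv2.connectedComponentsWithStats(m,connectivity=4);k=1+np.argmax(s[1:,4]);print(X,(u,v),s[k],c[k]+[u-16,v-16],onz(Tp,c[k]+[u-16,v-16],X[2]))
cv2.imwrite("pics/crops.png",np.hstack([cv2.convertScaleAbs(cv2.resize(t[y-20:y+20,x-20:x+20],(400,400),interpolation=cv2.INTER_NEAREST),alpha=2) for x,y in((309,185),(317,300))]))
E
```

```text
vial1 [0.4314111  0.30752917 0.195     ] v2 [0.43893507 0.11268485 0.095     ]
v1 [[320.16357955 237.76297974]] [[112.89526639 311.33772824]]
v2 [[169.91378091 332.06340872]] [[247.40505234 303.40260776]]
(0.4317, 0.3076, 0.195) (np.int64(112), np.int64(311)) [  9  11  24  17 190] [113.38947368 314.13684211] [0.42734418 0.30669702 0.195     ]
(0.4391, 0.111, 0.095) (np.int64(247), np.int64(303)) [ 11  12  12  12 103] [247.61165049 304.18446602] [0.43773512 0.11062138 0.095     ]
(0.6608, 0.0055, 0.07) (np.int64(308), np.int64(181)) [  6   7  21  21 340] [307.89411765 182.10294118] [0.65892661 0.00611645 0.07      ]
(0.4455, -0.0089, 0.07) (np.int64(315), np.int64(299)) [  7   7  21  21 353] [316.39093484 299.91501416] [ 0.44424658 -0.00990156  0.07      ]
```

View pics/crops.png

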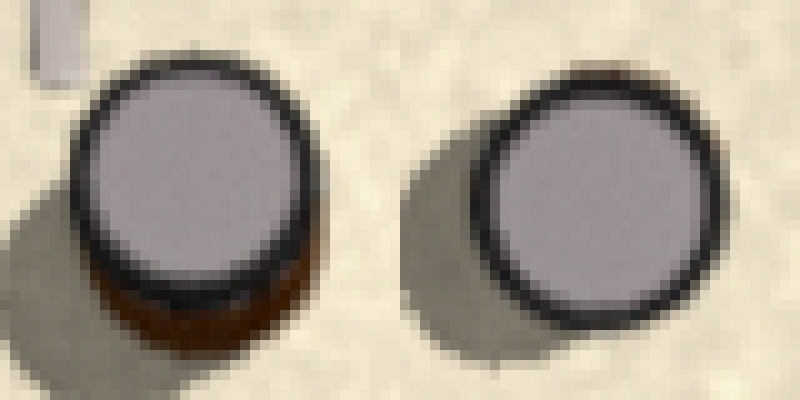

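```bash
python3 -m crank '[0,-0.002,-0.07,0,0,0, 0,-0.002,-0.14,0,0,0, 0,-0.002,-0.2,0,0,0, 0,-0.002,-0.24,0,0,0, 0,-0.002,-0.272,0,0,0, 0,-0.002,-0.272,0,0,0, 0,-0.002,-0.272,0,0,0, 0,-0.002,-0.272,0,0,0]' 0.2
python3 -m crank '[0,0,0,0,0,0, 0,0,0,0,0,0, 0,0,0,0,0,0, 0,0,0,0,0,0, 0,0,0,0,0,0]' -1 40
```

```text
clock: 3.48
eef_pos: [0.4323, 0.3079, 0.1662]
tool_rot: [0.334, 0.943, 0.001, 0.0]
ft_force: [0.2, 0.9, 0.3]
width: 0.0513
grasp_force: 0.0
clock: 4.1
eef_pos: [0.4322, 0.3078, 0.166]
tool_rot: [0.334, 0.943, 0.001, 0.0]
ft_force: [-0.9, -0.5, 5.8]
width: 0.0255
grasp_force: 39.3
```

```bash
python3 -m crank '[0,0,0.03,0,0,0, 0,0,0.07,0,0,0, 0,0,0.11,0,0,0, 0,0,0.15,0,0,0, 0,0,0.2,0,0,0, 0,0,0.26,0,0,0, 0,0,0.27,0,0,0, 0,0,0.27,0,0,0]'; python3 look.py 2
```

```text
clock: 5.1
eef_pos: [0.4314, 0.3072, 0.2998]
tool_rot: [0.334, 0.943, -0.0, -0.0]
ft_force: [-0.3, -0.2, -0.2]
width: 0.0253
grasp_force: 39.6
5.1 [0.4314 0.3072 0.2998]
```

View pics/w2.png

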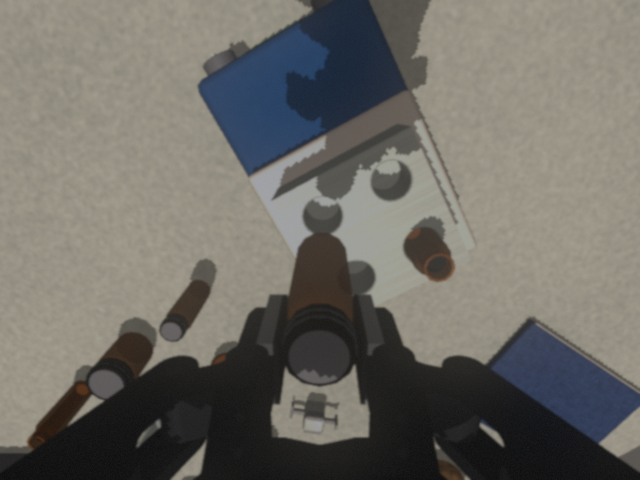

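```bash
python3 -m crank '[0.01,-0.06,0,0,0,0, 0.03,-0.18,0,0,0,0, 0.05,-0.3,0,0,0,0, 0.07,-0.42,0,0,0,0, 0.09,-0.54,0,0,0,0, 0.11,-0.66,0,0,0,0, 0.13,-0.78,0,0,0,0, 0.145,-0.9,0,0,0,0]'
python3 -m crank '[0.01,-0.1,0,0,0,0, 0.01,-0.17,0,0,0,0, 0.01,-0.198,0,0,0,0, 0.01,-0.198,0,0,0,0, 0.01,-0.198,0,0,0,0]'; python3 look.py 3 caddy
```

```text
clock: 6.15
eef_pos: [0.5038, -0.1439, 0.2988]
tool_rot: [0.334, 0.943, -0.0, -0.001]
ft_force: [0.7, 0.4, -1.1]
width: 0.0256
grasp_force: 39.6
clock: 6.78
eef_pos: [0.5098, -0.239, 0.2999]
tool_rot: [0.332, 0.943, 0.001, -0.001]
ft_force: [0.8, 0.1, -0.7]
width: 0.0256
grasp_force: 39.6
6.775 [ 0.5098 -0.239   0.2999]
caddy [([0.501, -0.3112, 0.006], 0.61)]
```

View pics/w3.png

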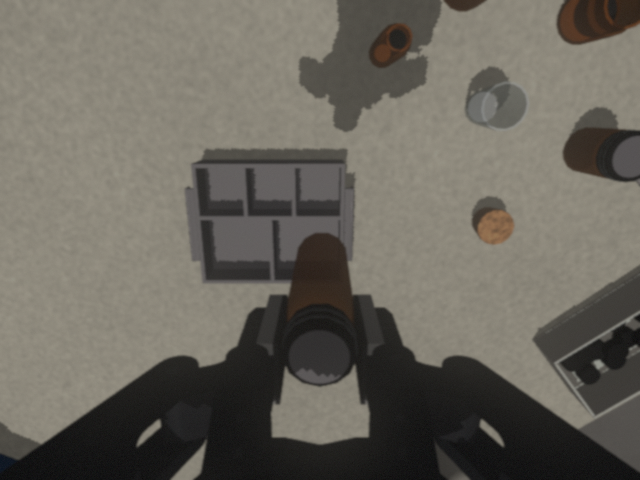

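```bash
python3 - <<'E'
from h import *
W=cam("wrist",robot.get_obs())
for p in((193,162),(346,161),(205,282)):print(onz(W,p,.038))
c=np.array([.5053,-.3031,.038]);r=R.from_euler("z",141,degrees=True)
for l in((65,77),(65,-77),(-65,77)):X=c+r.apply(np.array([*l,0])/1000);print(X,proj(W,X))
for l in((36,-50),(36,50),(-27,-37.5),(-27,37.5)):print(l,c+r.apply(np.array([*l,0])/1000))
E
```

```text
[ 0.40745583 -0.32057971  0.038     ]
[ 0.50272012 -0.2010524   0.038     ]
[ 0.50932674 -0.40193225  0.038     ]
[ 0.40632784 -0.32203441  0.038     ] [[191.16025083 162.03688926]]
[ 0.50324318 -0.20235394  0.038     ] [[345.29166459 162.23818022]]
[ 0.50735682 -0.40384606  0.038     ] [[202.48743334 281.72462414]]
(36, -50) [ 0.50878876 -0.24158717  0.038     ]
(36, 50) [ 0.44585673 -0.31930176  0.038     ]
(-27, -37.5) [ 0.54988246 -0.29094868  0.038     ]
(-27, 37.5) [ 0.50268343 -0.34923462  0.038     ]
```

```bash
python3 -m crank '[0,0,-0.1,0,0,0, 0,0,-0.2,0,0,0, 0,0,-0.29,0,0,0, 0,0,-0.35,0,0,0, 0,0,-0.4,0,0,0, 0,0,-0.43,0,0,0, 0,0,-0.446,0,0,0, 0,0,-0.446,0,0,0]'
python3 -m crank '[0,0,-0.005,0,0,0, 0,0,-0.01,0,0,0, 0,0,-0.01,0,0,0, 0,0,-0.01,0,0,0]'
```

```text
clock: 7.88
eef_pos: [0.5096, -0.2413, 0.0774]
tool_rot: [0.334, 0.943, 0.0, 0.0]
ft_force: [0.6, 0.7, -0.9]
width: 0.0255
grasp_force: 39.6
clock: 8.38
eef_pos: [0.5094, -0.2416, 0.0725]
tool_rot: [0.334, 0.943, -0.0, 0.0]
ft_force: [0.7, 0.3, -0.1]
width: 0.0254
grasp_force: 39.6
```

```bash
python3 -m crank '[0,0,-0.002,0,0,0, 0,0,-0.004,0,0,0, 0,0,-0.004,0,0,0]'; python3 -m crank '[0,0,0,0,0,0, 0,0,0,0,0,0, 0,0,0,0,0,0]' 0.1
python3 -m crank '[0,0,0.05,0,0,0, 0,0,0.12,0,0,0, 0,0,0.22,0,0,0, 0,0,0.32,0,0,0, 0,0,0.36,0,0,0, 0,0,0.36,0,0,0]'
```

```text
clock: 8.75
eef_pos: [0.5099, -0.2418, 0.0711]
tool_rot: [0.334, 0.943, -0.0, 0.001]
ft_force: [-0.4, 0.3, 4.7]
width: 0.0253
grasp_force: 40.1
clock: 9.12
eef_pos: [0.5091, -0.2414, 0.07]
tool_rot: [0.334, 0.943, -0.0, -0.0]
ft_force: [0.1, 0.4, -0.4]
width: 0.0466
grasp_force: 0.0
clock: 9.88
eef_pos: [0.51, -0.242, 0.2518]
tool_rot: [0.334, 0.943, -0.0, 0.002]
ft_force: [1.0, -0.7, -0.4]
width: 0.0469
grasp_force: 0.0
```

```bash
python3 -m crank '[-0.02,0.1,0,0,0,0, -0.04,0.2,0,0,0,0, -0.06,0.32,0,0,0,0, -0.09,0.44,0,0,0,0, -0.11,0.56,0,0,0,0, -0.13,0.66,0,0,0,0, -0.142,0.707,0,0,0,0, -0.142,0.707,0,0,0,0]' 0.2
python3 -m crank '[0,0,-0.06,0,0,0, 0,0,-0.06,0,0,0, 0,0,-0.06,0,0,0]'
python3 look.py 4 vial_2; python3 - <<'E'
from h import *
W=cam("wrist",robot.get_obs());print(proj(W,(.4385,.112,.095)))
E
```

```text
clock: 10.88
eef_pos: [0.4368, 0.1139, 0.2487]
tool_rot: [0.332, 0.943, -0.001, -0.002]
ft_force: [0.4, -1.0, 0.1]
width: 0.0514
grasp_force: 0.0
clock: 11.25
eef_pos: [0.4388, 0.1108, 0.2205]
tool_rot: [0.335, 0.942, -0.0, 0.0]
ft_force: [0.2, 0.6, 0.7]
width: 0.0512
grasp_force: 0.0
11.25 [0.4388 0.1108 0.2205]
vial_2 [([0.4329, 0.1142, 0.0943], 0.69)]
[[321.49130679 226.05058587]]
```

View pics/w4.png

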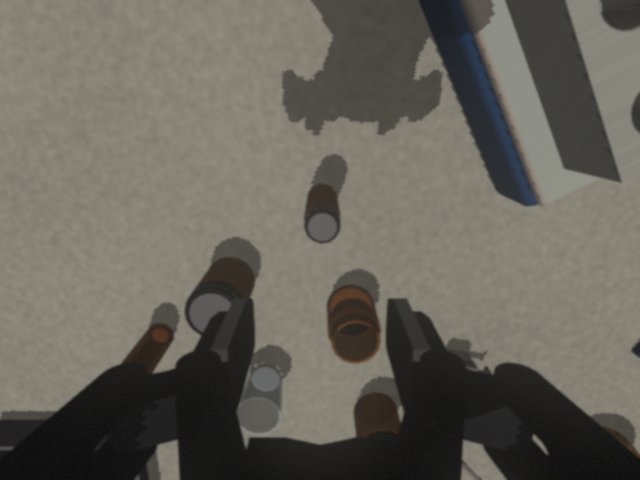

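```bash
python3 -m crank '[0,0,-0.08,0,0,0, 0,0,-0.16,0,0,0, 0,0,-0.23,0,0,0, 0,0,-0.28,0,0,0, 0,0,-0.308,0,0,0, 0,0,-0.308,0,0,0, 0,0,-0.308,0,0,0]' 0.2
python3 -m crank '[0,0,0,0,0,0, 0,0,0,0,0,0, 0,0,0,0,0,0, 0,0,0,0,0,0, 0,0,0,0,0,0]' -1 40
python3 -m crank '[0,0,0.04,0,0,0, 0,0,0.1,0,0,0, 0,0,0.18,0,0,0, 0,0,0.28,0,0,0, 0,0,0.38,0,0,0, 0,0,0.4,0,0,0, 0,0,0.4,0,0,0]'
```

```text
clock: 12.22
eef_pos: [0.4392, 0.1122, 0.0672]
tool_rot: [0.334, 0.943, 0.001, 0.001]
ft_force: [0.5, -0.8, -0.5]
width: 0.0511
grasp_force: 0.0
clock: 12.85
eef_pos: [0.4391, 0.1123, 0.0674]
tool_rot: [0.334, 0.943, 0.001, 0.001]
ft_force: [-0.9, -0.1, 3.8]
width: 0.0251
grasp_force: 39.0
clock: 13.72
eef_pos: [0.438, 0.1121, 0.2665]
tool_rot: [0.334, 0.943, 0.0, 0.0]
ft_force: [0.3, 0.2, -1.1]
width: 0.0252
grasp_force: 39.4
```

```bash
python3 -m crank '[0,-0.08,0,0,0,0, 0.002,-0.2,0,0,0,0, 0.004,-0.32,0,0,0,0, 0.006,-0.44,0,0,0,0, 0.008,-0.56,0,0,0,0, 0.01,-0.68,0,0,0,0, 0.012,-0.8,0,0,0,0, 0.014,-0.863,0,0,0,0]'
python3 -m crank '[0,0,0,0,0,0, 0,0,0,0,0,0, 0,0,-0.08,0,0,0, 0,0,-0.18,0,0,0, 0,0,-0.26,0,0,0, 0,0,-0.33,0,0,0, 0,0,-0.366,0,0,0, 0,0,-0.376,0,0,0]'
python3 -m crank '[0,0,-0.004,0,0,0, 0,0,-0.008,0,0,0, 0,0,-0.012,0,0,0, 0,0,-0.012,0,0,0, 0,0,-0.012,0,0,0]'
```

```text
clock: 14.72
eef_pos: [0.4431, -0.3227, 0.2638]
tool_rot: [0.336, 0.942, -0.001, -0.002]
ft_force: [-0.1, 1.2, -0.4]
width: 0.0255
grasp_force: 39.5
clock: 15.72
eef_pos: [0.4451, -0.3169, 0.0768]
tool_rot: [0.333, 0.943, 0.001, -0.002]
ft_force: [0.4, -0.3, -0.7]
width: 0.0249
grasp_force: 39.5
clock: 16.35
eef_pos: [0.4454, -0.3196, 0.0725]
tool_rot: [0.334, 0.943, -0.0, 0.0]
ft_force: [0.0, 0.4, -0.4]
width: 0.0254
grasp_force: 39.5
```

```bash
python3 -m crank '[0,0,-0.002,0,0,0, 0,0,-0.004,0,0,0, 0,0,-0.004,0,0,0]'; python3 -m crank '[0,0,0,0,0,0, 0,0,0,0,0,0, 0,0,0,0,0,0]' 0.1
python3 -m crank '[0,0,0.05,0,0,0, 0,0,0.12,0,0,0, 0,0,0.22,0,0,0, 0,0,0.32,0,0,0, 0,0,0.36,0,0,0, 0,0,0.36,0,0,0]'
```

```text
clock: 16.73
eef_pos: [0.4463, -0.3205, 0.0724]
tool_rot: [0.334, 0.943, -0.0, 0.002]
ft_force: [-1.1, 1.3, 12.2]
width: 0.0251
grasp_force: 40.7
clock: 17.1
eef_pos: [0.4451, -0.3194, 0.07]
tool_rot: [0.334, 0.943, 0.0, -0.0]
ft_force: [-0.3, 0.4, -0.6]
width: 0.0467
grasp_force: 0.0
clock: 17.85
eef_pos: [0.4459, -0.3201, 0.2516]
tool_rot: [0.334, 0.943, -0.0, 0.002]
ft_force: [0.4, -0.1, -0.4]
width: 0.0473
grasp_force: 0.0
```

```bash
python3 -m crank '[-0.001,0.08,0,0,0,0, -0.001,0.2,0,0,0,0, -0.002,0.32,0,0,0,0, -0.002,0.44,0,0,0,0, -0.003,0.54,0,0,0,0, -0.003,0.6,-0.03,0,0,0, -0.003,0.62,-0.1,0,0,0, -0.003,0.62,-0.1,0,0,0]' 0.76
python3 -m crank '[0,0,0,0,0,0, 0,0,0,0,0,0]'
python3 look.py 5 jar_2; python3 - <<'E'
from h import *
W=cam("wrist",robot.get_obs());print(proj(W,(.4443,-.0097,.07)))
im=cv2.imread("pics/w5.png");cv2.imwrite("pics/w5c.png",cv2.convertScaleAbs(cv2.resize(im[100:300,200:440],(720,600)),alpha=2))
E
```

```text
clock: 18.85
eef_pos: [0.4409, -0.0084, 0.1973]
tool_rot: [0.333, 0.943, -0.002, -0.004]
ft_force: [0.3, -0.9, 0.1]
width: 0.075
grasp_force: 0.0
clock: 19.1
eef_pos: [0.4445, -0.0106, 0.2011]
tool_rot: [0.335, 0.942, 0.0, 0.001]
ft_force: [-0.7, 0.3, 0.6]
width: 0.075
grasp_force: 0.0
19.1 [ 0.4445 -0.0106  0.2011]
jar_2 [([0.6482, 0.0292, 0.0267], 0.86), ([0.4449, -0.0053, 0.0656], 0.81), ([0.4983, -0.2467, 0.0977], 0.43)]
[[321.78792373 224.61244801]]
```

View pics/w5c.png

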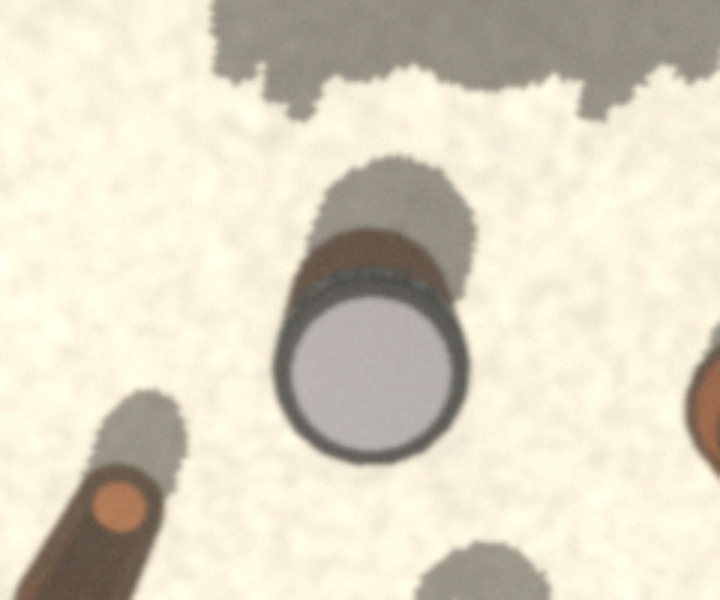

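```bash
python3 -m crank '[0,0,-0.06,0,0,0, 0,0,-0.14,0,0,0, 0,0,-0.22,0,0,0, 0,0,-0.28,0,0,0, 0,0,-0.308,0,0,0, 0,0,-0.32,0,0,0, 0,0,-0.32,0,0,0]' 0.76
python3 -m crank '[0,0,0,0,0,0, 0,0,0,0,0,0, 0,0,0,0,0,0, 0,0,0,0,0,0, 0,0,0,0,0,0]' -1 50
python3 -m crank '[0,0,0.04,0,0,0, 0,0,0.1,0,0,0, 0,0,0.18,0,0,0, 0,0,0.28,0,0,0, 0,0,0.36,0,0,0, 0,0,0.36,0,0,0, 0,0,0.36,0,0,0]'
```

```text
clock: 20.08
eef_pos: [0.4443, -0.0097, 0.0406]
tool_rot: [0.334, 0.943, 0.0, 0.0]
ft_force: [-0.4, 0.6, -0.5]
width: 0.0749
grasp_force: 0.0
clock: 20.7
eef_pos: [0.4445, -0.0095, 0.0415]
tool_rot: [0.334, 0.943, 0.0, 0.001]
ft_force: [-0.8, 0.2, 7.6]
width: 0.0454
grasp_force: 50.2
clock: 21.58
eef_pos: [0.4428, -0.0092, 0.2197]
tool_rot: [0.334, 0.943, -0.0, -0.001]
ft_force: [-0.1, 0.6, -1.4]
width: 0.0454
grasp_force: 51.9
```

```bash
python3 -m crank '[0.015,-0.08,0,0,0,0, 0.035,-0.2,0,0,0,0, 0.055,-0.32,0,0,0,0, 0.075,-0.44,0,0,0,0, 0.095,-0.56,0,0,0,0, 0.11,-0.64,0,0,0,0, 0.117,-0.679,0,0,0,0, 0.117,-0.679,0,0,0,0]'
python3 -m crank '[0,0,0,0,0,0, 0,0,0,0,0,0, 0,0,-0.08,0,0,0, 0,0,-0.16,0,0,0, 0,0,-0.23,0,0,0, 0,0,-0.29,0,0,0, 0,0,-0.325,0,0,0, 0,0,-0.33,0,0,0]'
python3 -m crank '[0,0,-0.004,0,0,0, 0,0,-0.008,0,0,0, 0,0,-0.012,0,0,0, 0,0,-0.014,0,0,0, 0,0,-0.014,0,0,0]'
```

```text
clock: 22.58
eef_pos: [0.5007, -0.3502, 0.2178]
tool_rot: [0.336, 0.942, -0.0, -0.002]
ft_force: [0.4, 0.1, -1.1]
width: 0.0453
grasp_force: 51.9
clock: 23.58
eef_pos: [0.5022, -0.3481, 0.0546]
tool_rot: [0.334, 0.943, 0.0, -0.001]
ft_force: [-0.0, -0.1, -0.8]
width: 0.0454
grasp_force: 51.9
clock: 24.2
eef_pos: [0.5023, -0.349, 0.0483]
tool_rot: [0.334, 0.943, 0.0, -0.0]
ft_force: [-0.2, -0.1, -0.4]
width: 0.0453
grasp_force: 51.9
```

```bash
python3 -m crank '[0,0,-0.003,0,0,0, 0,0,-0.005,0,0,0, 0,0,-0.005,0,0,0]'; python3 -m crank '[0,0,0,0,0,0, 0,0,0,0,0,0, 0,0,0,0,0,0]' 0.41
python3 -m crank '[0,0,0.03,0,0,0, 0,0,0.08,0,0,0, 0,0,0.16,0,0,0, 0,0,0.26,0,0,0, 0,0,0.36,0,0,0, 0,0,0.36,0,0,0]'
```

```text
clock: 24.58
eef_pos: [0.5024, -0.3492, 0.0466]
tool_rot: [0.334, 0.943, 0.0, 0.0]
ft_force: [-1.4, 1.6, 5.5]
width: 0.0453
grasp_force: 52.4
clock: 24.95
eef_pos: [0.5023, -0.349, 0.0456]
tool_rot: [0.334, 0.943, -0.0, -0.0]
ft_force: [-0.0, 0.9, -0.2]
width: 0.0606
grasp_force: 0.0
clock: 25.7
eef_pos: [0.5042, -0.3514, 0.2319]
tool_rot: [0.334, 0.942, -0.002, 0.006]
ft_force: [0.5, 0.5, -1.3]
width: 0.0602
grasp_force: 0.0
```

```bash
python3 -m crank '[0.04,0.08,0,0,0,0, 0.09,0.19,0,0,0,0, 0.14,0.3,0,0,0,0, 0.185,0.41,0,0,0,0, 0.23,0.52,0,0,0,0, 0.275,0.63,0,0,0,0, 0.313,0.71,-0.05,0,0,0, 0.313,0.71,-0.05,0,0,0]' 0.76
python3 -m crank '[0,0,0,0,0,0, 0,0,0,0,0,0]'
python3 look.py 6 jar_1; python3 - <<'E'
from h import *
W=cam("wrist",robot.get_obs());print(proj(W,(.659,.006,.07)))
im=cv2.imread("pics/w6.png");cv2.imwrite("pics/w6c.png",cv2.convertScaleAbs(cv2.resize(im[100:340,160:480],(800,600)),alpha=2))
E
```

```text
clock: 26.7
eef_pos: [0.6579, 0.0133, 0.1971]
tool_rot: [0.33, 0.944, 0.001, -0.004]
ft_force: [0.7, -0.8, -0.1]
width: 0.0751
grasp_force: 0.0
clock: 26.95
eef_pos: [0.6586, 0.0034, 0.2017]
tool_rot: [0.336, 0.942, -0.001, 0.001]
ft_force: [-0.2, 0.5, -0.1]
width: 0.075
grasp_force: 0.0
26.95 [0.6586 0.0034 0.2017]
jar_1 [([0.6579, 0.0131, 0.0702], 0.85)]
[[324.00676029 223.45413359]]
```

View pics/w6c.png

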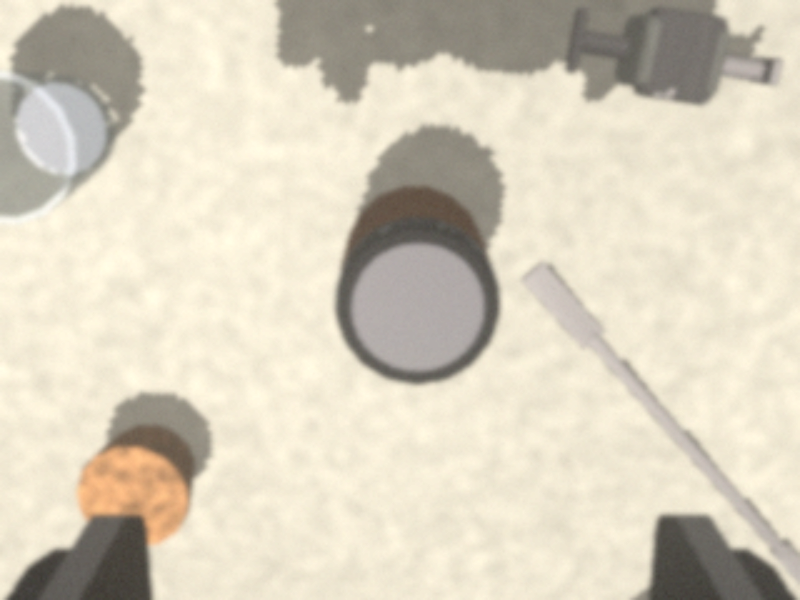

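```bash
python3 -m crank '[0.002,0.003,-0.06,0,0,0, 0.002,0.003,-0.14,0,0,0, 0.002,0.003,-0.22,0,0,0, 0.002,0.003,-0.28,0,0,0, 0.002,0.003,-0.308,0,0,0, 0.002,0.003,-0.32,0,0,0, 0.002,0.003,-0.32,0,0,0]' 0.76
python3 -m crank '[0,0,0,0,0,0, 0,0,0,0,0,0, 0,0,0,0,0,0, 0,0,0,0,0,0, 0,0,0,0,0,0]' -1 50
python3 -m crank '[0,0,0.04,0,0,0, 0,0,0.1,0,0,0, 0,0,0.18,0,0,0, 0,0,0.28,0,0,0, 0,0,0.36,0,0,0, 0,0,0.36,0,0,0, 0,0,0.36,0,0,0]'
```

```text
clock: 27.92
eef_pos: [0.6605, 0.0072, 0.0417]
tool_rot: [0.334, 0.943, 0.0, 0.001]
ft_force: [0.8, 0.3, 1.3]
width: 0.0756
grasp_force: 0.0
clock: 28.55
eef_pos: [0.661, 0.0074, 0.0423]
tool_rot: [0.334, 0.943, 0.0, 0.001]
ft_force: [-1.0, 0.3, 6.9]
width: 0.0455
grasp_force: 51.8
clock: 29.42
eef_pos: [0.6588, 0.0077, 0.2202]
tool_rot: [0.334, 0.943, -0.0, -0.001]
ft_force: [0.1, 0.1, -1.1]
width: 0.0452
grasp_force: 51.5
```

```bash
python3 -m crank '[-0.03,-0.08,0,0,0,0, -0.07,-0.19,0,0,0,0, -0.11,-0.3,0,0,0,0, -0.15,-0.41,0,0,0,0, -0.19,-0.51,0,0,0,0, -0.21,-0.57,0,0,0,0, -0.22,-0.597,0,0,0,0, -0.22,-0.597,0,0,0,0]'
python3 -m crank '[0,0,0,0,0,0, 0,0,0,0,0,0, 0,0,-0.08,0,0,0, 0,0,-0.16,0,0,0, 0,0,-0.23,0,0,0, 0,0,-0.29,0,0,0, 0,0,-0.325,0,0,0, 0,0,-0.33,0,0,0]'
python3 -m crank '[0,0,-0.004,0,0,0, 0,0,-0.008,0,0,0, 0,0,-0.012,0,0,0, 0,0,-0.013,0,0,0, 0,0,-0.013,0,0,0]'
```

```text
clock: 30.42
eef_pos: [0.5493, -0.2908, 0.2197]
tool_rot: [0.334, 0.942, 0.0, -0.001]
ft_force: [-0.0, 1.2, -1.2]
width: 0.0452
grasp_force: 51.5
clock: 31.42
eef_pos: [0.5498, -0.2901, 0.0549]
tool_rot: [0.334, 0.943, 0.0, -0.001]
ft_force: [-0.7, 0.9, -1.1]
width: 0.0452
grasp_force: 51.5
clock: 32.05
eef_pos: [0.5499, -0.2911, 0.0494]
tool_rot: [0.334, 0.943, -0.0, 0.0]
ft_force: [0.5, 0.1, -0.9]
width: 0.0453
grasp_force: 51.5
```

```bash
python3 -m crank '[0,0,-0.003,0,0,0, 0,0,-0.005,0,0,0, 0,0,-0.006,0,0,0, 0,0,-0.006,0,0,0]'; python3 -m crank '[0,0,0,0,0,0, 0,0,0,0,0,0, 0,0,0,0,0,0]' 0.41
python3 -m crank '[0,0,0.03,0,0,0, 0,0,0.08,0,0,0, 0,0,0.16,0,0,0, 0,0,0.26,0,0,0, 0,0,0.36,0,0,0, 0,0,0.36,0,0,0]'
python3 -m crank '[-0.1,0.2,0,0,0,0, -0.1,0.3,0,0,0,0, -0.1,0.4,0,0,0,0, -0.1,0.5,0.05,0,0,0, -0.1,0.5,0.05,0,0,0, -0.1,0.5,0.05,0,0,0, -0.1,0.5,0.05,0,0,0, -0.1,0.5,0.05,0,0,0]'
python3 - <<'E'
from h import *
t=robot.capture("top");s=robot.capture("side")
a=cv2.resize(t[180:340,400:560],(400,400));b=cv2.resize(s[150:290,320:460],(400,400))
cv2.imwrite("pics/end.png",cv2.convertScaleAbs(np.hstack([a,b]),alpha=1.8))
for c in("top","side"):
  for n in("vial_1","jar_1","empty_vial_1","empty_jar"):
    print(c,n,[(np.round(d["at"],3).tolist(),round(d["score"],2)) for d in robot.find_in(c,n)])
E
```

```text
clock: 32.55
eef_pos: [0.5499, -0.291, 0.0473]
tool_rot: [0.334, 0.943, 0.0, 0.0]
ft_force: [-2.1, 0.3, 5.0]
width: 0.0451
grasp_force: 52.2
clock: 32.92
eef_pos: [0.5498, -0.291, 0.0461]
tool_rot: [0.334, 0.943, -0.0, -0.0]
ft_force: [0.9, -0.3, 0.6]
width: 0.06
grasp_force: 0.0
clock: 33.67
eef_pos: [0.552, -0.2932, 0.2325]
tool_rot: [0.334, 0.942, -0.001, 0.006]
ft_force: [-0.7, 0.2, 0.3]
width: 0.0602
grasp_force: 0.0
clock: 34.67
eef_pos: [0.4995, -0.0431, 0.2509]
tool_rot: [0.336, 0.942, -0.001, -0.0]
ft_force: [0.8, 0.2, 0.2]
width: 0.0606
grasp_force: 0.0
top vial_1 [([0.447, -0.312, 0.084], 0.91)]
top jar_1 [([0.503, -0.342, 0.076], 0.82), ([0.549, -0.282, 0.076], 0.71)]
top empty_vial_1 [([0.499, 0.348, 0.177], 0.82), ([0.507, -0.235, 0.094], 0.3)]
top empty_jar [([0.545, 0.066, 0.024], 0.96)]
side vial_1 [([0.51, -0.229, 0.069], 0.81), ([0.446, -0.304, 0.068], 0.74)]
side jar_1 [([0.55, -0.277, 0.06], 0.82), ([0.495, -0.326, 0.058], 0.56)]
side empty_vial_1 [([0.495, 0.364, 0.169], 0.93), ([0.443, -0.098, 0.043], 0.7)]
side empty_jar [([0.543, 0.082, 0.044], 0.85), ([0.447, -0.094, 0.048], 0.33), ([0.412, 0.388, 0.073], 0.25)]
```

View pics/end.png

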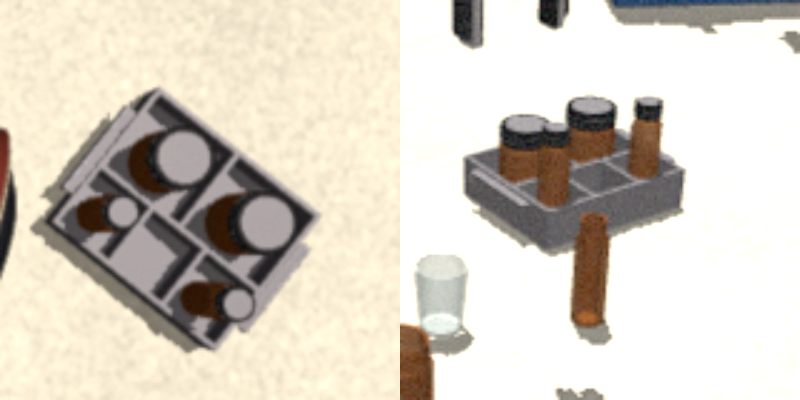

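All four samples stand upright in their pockets (jars at crop (183,157) and (265,222), vials at (122,212) and (237,304)). The open vials and jar are where they started.

```bash
python3 -c "
from plant import robot
print(robot.job_done())"
```

```text
the job is handed in; nothing more can be done
None
```

The job is handed in at about 35 s: the final pictures show both capped vials upright in narrow pockets and both capped jars upright in wide ones, with the three open empties where they started; the hand-in returned no verdict.

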